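# Snap the cordless handpiece into its sloping charger and switch it on

### The job

Put the cordless handpiece on charge: lift it off its bench rest and snap it sideways into the two spring clips on the sloping face of the charger, slim steel sleeve in the small clip and thick white body in the big one, pressed fully home in both. Let go of it, then flip the charger's toggle switch all the way up the slope to on. Do not knock the other things on the bench about.

Things in the scene. Friction and masses are not known exactly. Their poses are not given: they have to be found in the camera images.
- handpiece: Cordless handpiece: loose stepped rod 200 mm long, 190 g, its y axis along it to the bur. Origin on its axis midway between its two clip places: grip here. Along y: tail from -90 mm, white body with black ring, 26 mm thick, to +22; steel sleeve, 19 mm thick, +30 to +63; nose and bur to +110. Starts level in the rest, axis 44 mm above the bench; it may be turned any way about its axis.
- hp_body (a point): Point on the handpiece's axis at y = -45 mm (thick body), its place for the big clip. Axes as the handpiece's.
- hp_sleeve (a point): Point on the handpiece's axis at y = +46 mm (slim sleeve), its place for the small clip. Axes as the handpiece's.
- rest: Black rubber bench rest, fixed: base 62 x 150 x 8 mm and two V-notched uprights 10 mm wide, at y = -62 mm (under the body) and +46 mm (under the sleeve), prongs at most 45 mm high. Origin on the bench under the handpiece's origin; its y axis runs along the cradled handpiece to the bur. The handpiece lifts straight up out of it.
- charger: Grey wedge, fixed, 280 mm wide (y), 116 deep, 18 high in front, 88 at the back. Origin on the bench under the middle of its 35 degree face; x to the high back, z up. Up the slope is (cos 35, 0, sin 35), out of the face (-sin 35, 0, cos 35). Docked, the handpiece lies along y, bur to +y, axis 26 mm out from the bare flat face; fingers holding it must stand about square to the face.
- clip_small (a point): Seat of the small clip, for the 19 mm sleeve: point on the docked handpiece's axis, mid-clip (12 mm wide in y). Axes as the charger's. Two sprung steel jaws reach 15 mm out beyond it; the clips open straight out of the face: push the handpiece in square to the face until it bottoms on copper contacts. Both clips together take about 12 N to enter and 16 N to leave.
- clip_big (a point): Seat of the big clip, for the 26 mm body, 91 mm to the -y side of the small one. The same in kind; its jaws reach 16 mm out beyond this point. Axes as the charger's.
- guard_edge (a point): Middle of the free edge of the charger's clear dust guard: a fixed upright acrylic sheet, 3 mm thick, 200 mm long in y, standing square on the face along its high edge, 66 mm up the slope from the docked axis and 70 mm tall out from the face. It leans over the clips, so a gripper held straight up and down strikes it: come in square to the face. Axes as the charger's.
- switch (a joint): Toggle on the charger's face near its -y end: steel bat handle, 8 mm thick. 0 = off, leaning 24 degrees down the slope from square to the face; 0.84 rad = fully on, leaning 24 degrees up the slope. It stays where it is left; pushing its tip up the slope takes 1 to 3 N.
- switch_pivot (a point): Pivot of the toggle, 4 mm out from the sloping face. Axes as the charger's. Push the handle up the slope. The face is clear for 50 mm down the slope from here, 40 mm to the -y side, and 38 mm to the docked tail on the +y side.
- switch_tip (a point): Tip of the toggle's handle, 30 mm from the pivot.
- articulator: Bystander: white dental articulator with plaster models, 100 x 90 x 145 mm high, loose. Origin under its middle.
- bur_block: Bystander: blue block 55 x 120 x 30 mm with burs standing up to 58 mm, loose. Origin under its middle.
- amber_bottle: Bystander: amber bottle, 52 mm diameter, 105 mm high, loose. Origin under its middle.
- powder_jar: Bystander: white jar, 64 mm diameter, 62 mm high, loose. Origin under its middle.
Things that resemble listed ones, but are neither listed nor needed, are in the scene too. What is shaped like the handpiece but blue is not meant.

How it is judged:
By the outcome, as a careful person would: the job done as asked, in the order asked, and still so for the second after the job is handed in, with the robot touching nothing.
It also fails if it takes over 53 s, if anything falls off the work surface, if the arm or the gripper's body presses on something with over 40 N, if the wrist force passes 120 N, or if a joint passes its speed limit or range.

### The arm

A 6-joint arm with a two-finger parallel gripper is mounted at the origin on the work surface. World frame = base frame: x ahead of the robot, y to its left, z up, the work surface at z = 0. Lengths are in m, angles in rad, forces in N, time in s.
With the tool pointing down it reaches from about 0.4 to 0.925 m from the base axis. Payload 3.4 kg.
Tool frame: the origin (TCP) lies midway between the tips of the shut fingers; the grasp point (between the pads) lies 19 mm behind it; z points along the fingers, y is the line along which they close (so a half turn about z gives the same grasp; the last joint's range is limited). The gripper opens to 85 mm and grips with 20 to 120 N. Pads are 22 mm wide; open, the fingers measure 114 mm over their backs; the gripper's body (76 mm by 85 mm) begins 54 mm behind the grasp point. The pads swing forward as they close: fully open they stand 13 mm farther back than shut.
Start: joints at [1.159, 0.307, 1.506, -0, 1.328, -0.073], TCP at [0.191, 0.542, 0.195] pointing down, gripper open.
Joint ranges: [-3.12, 3.12], [-1.05, 2.28], [0.14, 2.33], [-1.42, 4.57], [0.1, 2.73], [-2.68, 2.68]. Speed limits (rad/s): [2.57, 2.57, 3.14, 3.14, 3.14, 3.14].

### API

Orientations are given as a unit quaternion [x, y, z, w].
In Python, from workcell import ctrl gives the robot as it stands.
- The arm moves only by the tool carry_out, never from a script. Its argument "increments" is a list of rows, each a list of 7 numbers: the opening, from 0 (shut) to 1 (fully open), then the shift along the tool's x, y, z normalised to -1 to 1, where 1 is 0.8 m, then the turn, a rotation vector about the tool's x, y, z normalised to -1 to 1, where 1 is 180 degrees. In form: [[claw, dx, dy, dz, ax, ay, az], ...]. A call has 1 to 12 rows; each row is the pose to reach, as a shift and turn from the pose commanded when the call began, along the tool's axes at that moment, turning the shorter way round; what a row does not reach only later rows make up. A row lasts 1/10 s, in which the tool goes at most 50 mm and 8.59 degrees, less where a joint would pass 70% of its speed; a pose out of reach is approached as far as the arm can. A call with a number of a shift or a turn outside -1 to 1 is refused whole. A call with a gripper value outside its range is refused whole. The fingers move at their own pace and stop on an object; "grip_force" is the grip in N (left out, the last holds). Time passes only in rows, so rows that repeat a pose let the fingers close. It gives the time, the measured TCP pose, the force, the opening and the grip force at its end, in the units of the state.
- ctrl.observe(): the state, without advancing time (a new reading comes with each control period).
- ctrl.grab_frame(name): name is "scene" or "side" or "wrist"; returns (picture, depth): 480x640x3 uint8, red, green, blue; 480x640 float32, m along the optical axis (not along the pixel's ray), 0 where there is no reading.
- ctrl.camera_model(name): a dict with "fov_y" (degrees; the focal length in pixels is half the picture's height over the tangent of half this angle, whatever the lens; pixels are square), "cx", "cy" (the principal point, pixels), "extrinsics" (4x4, takes a point from world to camera coordinates). Camera axes: x right, y down, z forward; pixel columns grow to the right and rows downward; lengths in m; the calibration is good to about 2 mm. A picture is of the moment at which its call begins: read the wrist's pose just before it. camera_model takes no time and is no camera call; for the wrist camera it gives the pose at the moment of the call.
- ctrl.finish_job(): hands the job in; it is judged then, once.
The state is a dict: "clock": time; "joints": joint angles; "joint_velocities": joint speeds; "joint_torque": joint torques, N m; "position": TCP position; "tcp_rot": TCP orientation; "force": force on the tool from outside, world axes, zero at the start; "torque": the same for the moment, N m; "grip_width": finger opening in m; "grasp_force": force on a finger pad.
Only numpy, scipy, OpenCV 4.12 (cv2) and the standard library are available. Lean on these libraries where they do the work, as an engineer would, in place of code of your own. Each camera call takes 0.05 s, during which the arm holds its last target. There are 200 camera calls.

## Working session

There is one attempt and no reset: what is moved stays moved. The work goes in short steps, Python scripts to look and compute and a tool call to move; the robot and the scene stay as the last step left them, time stands still between calls to the robot, and variables do not carry over. Pictures are saved under pics/ and viewed, at most 12 in all, crops included, and the job is handed in when it is done.

Besides the shell and the picture viewer there is one more tool, called after ">>>" as name([rows], argument=value, ...), one row to a line, values as JSON. carry_out: Moves the arm, as the interface text tells. Scaled input: -1 to 1 covers 0.8 m each way for a shift and 180 degrees each way for a turn. Its arguments: {"type":"object","properties":{"increments":{"type":"array","items":{"type":"array","items":{"type":"number","minimum":-1,"maximum":1}}},"grip_force":{"type":"number"}},"required":["increments"]}

```bash
mkdir -p pics; cat > h.py <<'E'
import numpy as np,cv2
from workcell import ctrl
def grab(n,save=None):
    m=ctrl.camera_model(n);p,d=ctrl.grab_frame(n)
    np.savez(f'{n}.npz',p=p,d=d,E=np.array(m['extrinsics']),k=[240/np.tan(np.radians(m['fov_y']/2)),m['cx'],m['cy']])
    if save: cv2.imwrite(f'pics/{save}.png',p[:,:,::-1])
def cloud(n):
    z=np.load(f'{n}.npz');d=z['d'];f,cx,cy=z['k'];v,u=np.mgrid[:480,:640]
    c=np.stack([(u-cx)/f*d,(v-cy)/f*d,d],-1);E=z['E']
    w=(c-E[:3,3])@E[:3,:3]
    w[d==0]=np.nan
    return w,z['p']
E
python3 - <<'E'
from h import *
import json
print(ctrl.observe())
for n in('scene','side','wrist'):
    m=ctrl.camera_model(n);print(n,{k:v for k,v in m.items()if k!='extrinsics'},np.round(np.array(m['extrinsics']),3).tolist())
    grab(n,n+'0')
E
```

```text
{'clock': 0.0, 'joints': array([ 1.15848058e+00,  3.07547210e-01,  1.50769241e+00,  1.54363078e-06,
        1.32837779e+00, -7.35012857e-02]), 'joint_velocities': array([ 0.00192912, -0.00123315, -0.00153433,  0.00068701, -0.00188752,
       -0.00130787]), 'joint_torque': array([-1.88430618e-03, -4.57554817e+01, -2.51910049e+01, -4.89845461e-04,
        1.34916484e-02,  2.24885071e-05]), 'position': array([0.19082356, 0.54158943, 0.1935887 ]), 'tcp_rot': array([ 1.68598193e-01,  9.85684343e-01, -9.82476902e-04, -2.44231069e-04]), 'force': array([0.28747922, 0.81587148, 0.55560095]), 'torque': array([0.00422915, 0.01902229, 0.04860947]), 'grasp_force': 0.0, 'grip_width': 0.08537358120632332}
scene {'fov_y': 57.57807206497307, 'cx': 321.1885160640402, 'cy': 241.65862103661158} [[0.825, 0.565, 0.014, -0.476], [0.347, -0.488, -0.801, -0.141], [-0.446, 0.666, -0.598, 1.204], [0.0, 0.0, 0.0, 1.0]]
side {'fov_y': 43.32367022701729, 'cx': 319.27383658269787, 'cy': 231.35467678162456} [[0.952, -0.307, 0.01, -0.589], [-0.162, -0.532, -0.831, 0.182], [0.261, 0.789, -0.556, 1.062], [0.0, 0.0, 0.0, 1.0]]
wrist {'fov_y': 66.88158946519047, 'cx': 320.37173837072334, 'cy': 233.41325702168726} [[0.332, 0.943, -0.001, -0.573], [0.904, -0.318, 0.285, -0.036], [0.269, -0.096, -0.958, 0.379], [0.0, 0.0, 0.0, 1.0]]
```

View pics/scene0.png

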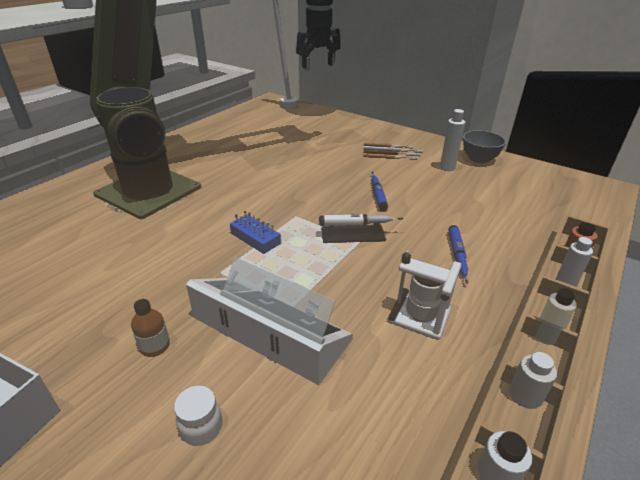

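View pics/side0.png

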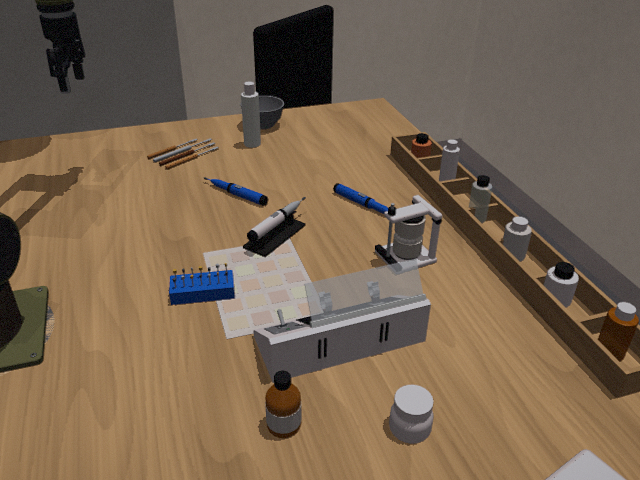

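The scene view shows the charger's back (190–350, 285–370) turned to the camera. The handpiece is in the rest at (320–400, 220) with the bur to the right. The side view shows the same handpiece at (250–305, 200–245), and the toggle at (282, 315).

```bash
python3 - <<'E'
from h import *
for n,pts in(('scene',dict(hpTail=(325,221),hpMid=(355,220),hpSleeve=(378,219),bur=(400,219),backL=(189,290),backR=(318,360),backtopL=(190,281),backbotL=(197,318),rt=(349,337),bb=(255,232),bott=(150,335),jar=(197,405),art=(423,310),cL=(225,318),sw=(0,0))),('side',dict(tail=(255,228),mid=(272,218),sl=(288,210),bur=(305,199),bl=(262,345),br=(425,310),tl=(258,332),tr=(428,297),sw=(282,315),art=(405,235),bb=(200,290),cs=(373,290),cb=(327,300)))):
    w,p=cloud(n)
    for k,(u,v) in pts.items():
        print(n,k,np.round(np.nanmedian(w[v-1:v+2,u-1:u+2].reshape(-1,3),0),3) if u else'')
# fuse clouds to a top-down height map for objects
w=np.vstack([cloud(n)[0].reshape(-1,3) for n in('scene','side')])
c=np.vstack([cloud(n)[1].reshape(-1,3) for n in('scene','side')])
ok=np.isfinite(w[:,0])&(w[:,2]>-.02)&(w[:,2]<.25);w=w[ok];c=c[ok]
o=np.argsort(w[:,2]);w=w[o];c=c[o]
img=np.zeros((600,800,3),np.uint8)
# u: y from .5 to -.3?  500px/m*... x up
u=((0.8-w[:,1])/1.6*800).astype(int);v=((1.1-w[:,0])/1.2*600).astype(int)
k=(u>=0)&(u<799)&(v>=0)&(v<599)
for du in(0,1):
  for dv in(0,1): img[v[k]+dv,u[k]+du]=c[k]
cv2.imwrite('pics/top.png',img[:,:,::-1])
E
```

```text
scene hpTail [0.52  0.098 0.048]
scene hpMid [0.575 0.141 0.05 ]
scene hpSleeve [0.615 0.178 0.048]
scene bur [0.652 0.219 0.041]
scene backL [ 0.464 -0.256  0.072]
scene backR [ 0.737 -0.243  0.062]
scene backtopL [ 0.462 -0.248  0.087]
scene backbotL [ 0.468 -0.256  0.004]
scene rt [ 0.733 -0.141  0.017]
scene bb [ 0.4   -0.011  0.029]
scene bott [ 0.476 -0.356  0.053]
scene jar [ 0.641 -0.403  0.061]
scene art [ 0.821 -0.031  0.043]
scene cL [ 0.548 -0.255  0.05 ]
scene sw 
side tail [0.514 0.113 0.055]
side mid [0.558 0.14  0.055]
side sl [0.601 0.169 0.05 ]
side bur [ 0.673  0.282 -0.001]
side bl [ 0.454 -0.201  0.033]
side br [ 0.727 -0.244  0.073]
side tl [ 0.453 -0.171  0.035]
side tr [ 0.795 -0.137 -0.001]
side sw [ 0.495 -0.176  0.067]
side art [ 0.79  -0.026  0.072]
side bb [ 0.378 -0.022  0.028]
side cs [ 0.641 -0.215  0.114]
side cb [ 0.56  -0.218  0.116]
```

View pics/top.png

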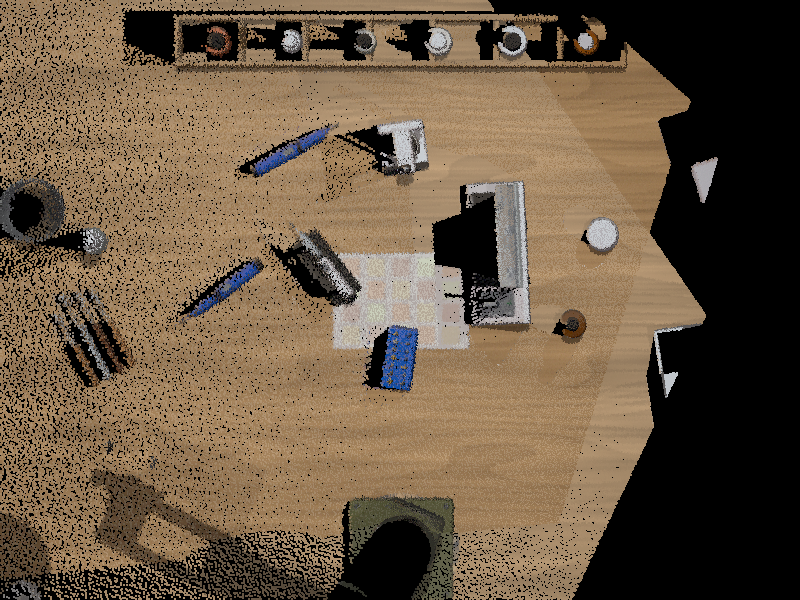

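```bash
cat >> h.py <<'E'
from scipy.spatial.transform import Rotation as Ro
def row(pos,R,base=None):
    s=ctrl.observe()
    p0=np.array(s['position']);R0=Ro.from_quat(s['tcp_rot'])
    if base is not None:p0,R0=base
    d=R0.inv().apply(np.array(pos)-p0)/.8
    r=(R0.inv()*Ro.from_matrix(R)).as_rotvec()/np.pi
    print('row',np.round(np.r_[d,r],4).tolist());return
def tool(xa,za):
    z=np.array(za,float);z/=np.linalg.norm(z);x=np.array(xa,float);x-=z*(x@z);x/=np.linalg.norm(x)
    return np.stack([x,np.cross(z,x),z],1)
E
python3 - <<'E'
from h import *
a=np.radians(43)
row([.58,.15,.22],tool([np.cos(a),np.sin(a),0],[0,0,-1]))
E
```

```text
row [-0.6215, -0.3003, -0.0324, -0.0003, 0.0005, 0.6533]
```

>>> carry_out([
  [1, -0.6215, -0.3, -0.032, 0, 0, 0.653],
  [1, -0.6215, -0.3, -0.032, 0, 0, 0.653],
  [1, -0.6215, -0.3, -0.032, 0, 0, 0.653],
  [1, -0.6215, -0.3, -0.032, 0, 0, 0.653],
  [1, -0.6215, -0.3, -0.032, 0, 0, 0.653],
  [1, -0.6215, -0.3, -0.032, 0, 0, 0.653],
  [1, -0.6215, -0.3, -0.032, 0, 0, 0.653],
  [1, -0.6215, -0.3, -0.032, 0, 0, 0.653],
  [1, -0.6215, -0.3, -0.032, 0, 0, 0.653],
  [1, -0.6215, -0.3, -0.032, 0, 0, 0.653],
  [1, -0.6215, -0.3, -0.032, 0, 0, 0.653],
  [1, -0.6215, -0.3, -0.032, 0, 0, 0.653],
])

```text
clock: 1.35
position: [0.5851, 0.1458, 0.2198]
tcp_rot: [0.88, 0.476, 0.001, 0.002]
force: [-0.1, 0.3, -0.4]
grip_width: 0.0857
grasp_force: 0.0
```

```bash
python3 - <<'E'
from h import *
a=np.radians(43)
row([.58,.15,.22],tool([np.cos(a),np.sin(a),0],[0,0,-1]))
E
```

```text
row [0.0009, -0.0082, -0.0003, 0.0012, -0.0001, 0.0766]
```

>>> carry_out([
  [1, 0, -0.008, 0, 0, 0, 0.07],
  [1, 0, -0.008, 0, 0, 0, 0.07],
  [1, 0, -0.008, 0, 0, 0, 0.07],
  [1, 0, -0.008, 0, 0, 0, 0.07],
])

```text
clock: 1.75
position: [0.5748, 0.1541, 0.2199]
tcp_rot: [0.924, 0.382, -0.0, -0.0]
force: [0.1, 1.1, 0.3]
grip_width: 0.0852
grasp_force: 0.0
```

```bash
python3 - <<'E'
from h import *
grab('wrist','w1')
s=ctrl.observe();print(s['position'],Ro.from_quat(s['tcp_rot']).as_matrix().round(3),s['joints'].round(2),s['joint_velocities'].round(3))
E
```

```text
[0.57476857 0.1541726  0.21992654] [[ 0.708  0.707 -0.   ]
 [ 0.707 -0.708 -0.   ]
 [-0.    -0.    -1.   ]] [ 0.19  0.32  1.42 -0.    1.4   0.98] [ 0.002 -0.002 -0.001 -0.001  0.001  0.006]
```

View pics/w1.png

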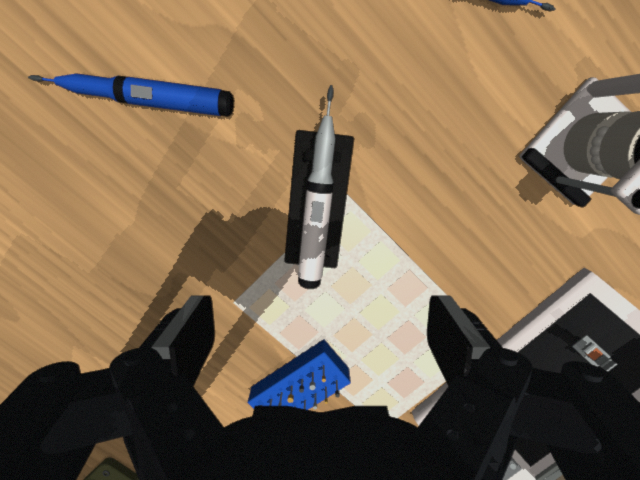

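The wrist view shows the handpiece with its tail at (310, 285), black ring at (320, 187) and bur at (330, 88). The charger's corner is at lower right, and the articulator is to the right.

```bash
python3 - <<'E'
from h import *
w,p=cloud('wrist')
m=np.zeros((480,640),bool);m[80:295,285:350]=1
m&=(w[...,2]>.03)&(w[...,2]<.07)
q=w[m];
# exclude rest prongs (z<.046 dark): use only centre-line top points
b=q[q[:,2]>.0475];print(len(q),len(b),q[:,2].max())
c=b.mean(0);u,s,vt=np.linalg.svd(b[:,:2]-c[:2]);d=vt[0]*np.sign(vt[0][0])
print('c',c,'dir',d,np.degrees(np.arctan2(d[1],d[0])))
t=(q[:,:2]-c[:2])@d; lat=(q[:,:2]-c[:2])@np.array([-d[1],d[0]])
for lo in np.arange(-.11,.13,.01):
    k=(t>=lo)&(t<lo+.01)&(q[:,2]>.035)
    if k.sum()>3: print(round(lo,3),k.sum(),'lat',lat[k].min().round(4),lat[k].max().round(4),'zmax',np.percentile(q[k,2],95).round(4))
print('t range',t.min(),t.max(), 'tail',c[:2]+d*t.min())
# pixel-based: tail, ring end, bur at z=.044 via ray intersect
z=np.load('wrist.npz');f,cx,cy=z['k'];E=z['E'];C=-E[:3,:3].T@E[:3,3]
for n,uv,h in(('tail',(310,287),.044),('bur',(330,85),.044)):
    r=E[:3,:3].T@np.array([(uv[0]-cx)/f,(uv[1]-cy)/f,1]);P=C+r*(h-C[2])/r[2];print(n,P,(P[:2]-c[:2])@d)
# charger
m=(w[...,2]>.012)&(w[...,1]<-.12)&(w[...,2]<.1);print(m.sum())
E
```

```text
4275 3627 0.059076887199447016
c [0.56583881 0.15108074 0.0537032 ] dir [0.78281571 0.62225361] 38.48089259988999
-0.09 38 lat -0.0111 0.0112 zmax 0.0556
-0.08 198 lat -0.0132 0.0122 zmax 0.057
-0.07 227 lat -0.0195 0.0189 zmax 0.0575
-0.06 347 lat -0.0199 0.0196 zmax 0.0572
-0.05 230 lat -0.0131 0.0123 zmax 0.0574
-0.04 237 lat -0.0131 0.0124 zmax 0.0573
-0.03 238 lat -0.013 0.0124 zmax 0.0573
-0.02 247 lat -0.0131 0.0124 zmax 0.0576
-0.01 250 lat -0.0131 0.0124 zmax 0.058
-0.0 257 lat -0.013 0.0124 zmax 0.0582
0.01 266 lat -0.013 0.0125 zmax 0.0576
0.02 270 lat -0.0128 0.0123 zmax 0.057
0.03 235 lat -0.0113 0.0111 zmax 0.0556
0.04 256 lat -0.0171 0.0172 zmax 0.0539
0.05 335 lat -0.0173 0.0169 zmax 0.0539
0.06 218 lat -0.0095 0.0091 zmax 0.0541
0.07 185 lat -0.0082 0.0087 zmax 0.0531
0.08 114 lat -0.0062 0.0054 zmax 0.0505
0.09 30 lat -0.0012 0.0011 zmax 0.0465
0.1 63 lat -0.0029 0.0028 zmax 0.047
0.11 31 lat -0.0024 0.0023 zmax 0.047
t range -0.08354554276093347 0.11549547950897981 tail [0.50043804 0.09909422]
tail [0.49978018 0.09598052 0.044     ] -0.08599803967177745
bur [0.65575263 0.22367374 0.044     ] 0.11555721077190519
10923
```

```bash
python3 - <<'E'
from h import *
row([.56,-.07,.23],tool([1,.047,0],[.027,-.574,-.819]))
E
```

```text
row [-0.2111, 0.1853, -0.0126, -0.1857, -0.0717, 0.2273]
```

>>> carry_out([
  [1, -0.211, 0.185, -0.0126, -0.186, -0.072, 0.227],
  [1, -0.211, 0.185, -0.0126, -0.186, -0.072, 0.227],
  [1, -0.211, 0.185, -0.0126, -0.186, -0.072, 0.227],
  [1, -0.211, 0.185, -0.0126, -0.186, -0.072, 0.227],
  [1, -0.211, 0.185, -0.0126, -0.186, -0.072, 0.227],
  [1, -0.211, 0.185, -0.0126, -0.186, -0.072, 0.227],
  [1, -0.211, 0.185, -0.0126, -0.186, -0.072, 0.227],
  [1, -0.211, 0.185, -0.0126, -0.186, -0.072, 0.227],
  [1, -0.211, 0.185, -0.0126, -0.186, -0.072, 0.227],
])

```text
clock: 2.7
position: [0.5598, -0.0694, 0.23]
tcp_rot: [0.953, 0.023, 0.006, 0.301]
force: [0.6, 0.3, 0.2]
grip_width: 0.0855
grasp_force: 0.0
```

```bash
python3 - <<'E'
from h import *
grab('wrist','w2')
s=ctrl.observe();print(s['position'],Ro.from_quat(s['tcp_rot']).as_matrix().round(3),s['joints'].round(2),s['joint_velocities'].round(3))
E
```

```text
[ 0.55977251 -0.06968128  0.23039398] [[ 0.999  0.039  0.027]
 [ 0.047 -0.817 -0.574]
 [-0.001  0.575 -0.818]] [ 0.22  0.34  1.57 -0.61  1.4   1.9 ] [-0.008 -0.01   0.001 -0.001  0.002  0.009]
```

View pics/w2.png

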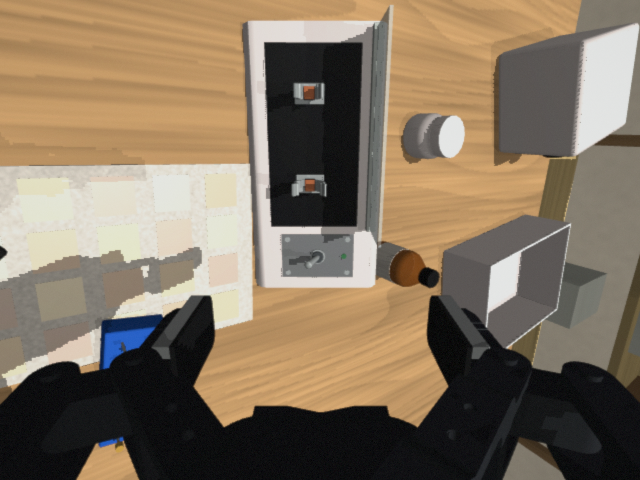

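The wrist view is square to the charger face. The small clip is at (309, 93), the big clip at (309, 186) and the toggle at about (316, 258). The guard runs along u≈382.

```bash
cat > fit.py <<'E'
from h import *
w,p=cloud('wrist')
def plane(q):
    for _ in range(4):
        c=np.median(q,0);n=np.linalg.svd(q-q.mean(0),full_matrices=False)[2][2];n*=np.sign(n[2]);r=(q-q.mean(0))@n
        c=q.mean(0);q=q[abs(r-np.median(r))<.002]
    return c,n
q=w[45:225,265:362].reshape(-1,3);q=q[np.isfinite(q[:,0])]
c,n=plane(q);print('black',c,n,'tilt',np.degrees(np.arccos(n[2])))
# exact 35deg normal with fitted azimuth
xc=-np.array([n[0],n[1],0]);xc/=np.linalg.norm(xc);zc=np.array([0,0,1.]);yc=np.cross(zc,xc)
print('xc',xc,'yc',yc)
def loc(P): return np.stack([(P-c)@(np.cos(np.radians(35))*xc+np.sin(np.radians(35))*zc),(P-c)@yc,(P-c)@n],-1)
L=loc(w.reshape(-1,3)).reshape(480,640,3)
for nm,(a,b,e,f) in dict(rimL=(30,280,251,262),rimR=(30,220,365,372),panel=(238,245,290,345)).items():
    print(nm,np.nanmedian(L[a:b,e:f].reshape(-1,3),0).round(4))
for nm,(a,b,e,f) in dict(small=(75,110,285,335),big=(170,205,285,335),sw=(240,275,300,335)).items():
    l=L[a:b,e:f].reshape(-1,3);pp=p[a:b,e:f].reshape(-1,3).astype(int)
    k=l[:,2]>.006;l2=l[k]
    print(nm,'min',l2.min(0).round(4),'max',l2.max(0).round(4))
    for lo in np.arange(.002,.05,.004):
        s=l[(l[:,2]>=lo)&(l[:,2]<lo+.004)]
        if len(s)>2: print('  h%.3f'%lo,len(s),'up',s[:,0].min().round(4),s[:,0].max().round(4),'y',s[:,1].min().round(4),s[:,1].max().round(4),'med',np.median(s,0).round(4))
    if nm!='sw':
        cu=(pp[:,0]>pp[:,2]+40);print('  copper',cu.sum(),np.median(l[cu],0).round(4),l[cu].min(0).round(4),l[cu].max(0).round(4))
# outline extents: all points near plane
k=(abs(L[...,2])<.004);
l=L[k];l=l[(abs(l[:,0])<.09)&(abs(l[:,1])<.25)];print('extent up',np.percentile(l[:,0],[.2,99.8]).round(4),'y',np.percentile(l[:,1],[.1,99.9]).round(4))
g=L[(L[...,2]>.03)&(L[...,2]<.09)&(abs(L[...,1])<.15)&(abs(L[...,0])<.1)];print('guard',np.percentile(g,[1,50,99],0).round(4).tolist())
np.savez('ch.npz',c=c,n=n,xc=xc,yc=yc)
E
python3 fit.py
```

```text
black [ 0.62552118 -0.1828267   0.05185052] [-0.02753496  0.57184439  0.81989988] tilt 34.92522713026517
xc [ 0.04809542 -0.99884275 -0.        ] yc [ 0.99884275  0.04809542 -0.        ]
rimL [-0.0613 -0.0195 -0.0025]
rimR [ 0.0565  0.0111 -0.0005]
panel [ 3.400e-03 -1.149e-01  1.000e-04]
small min [-0.017   0.0353  0.0119] max [0.0086 0.0473 0.0416]
  h0.002 75 up -0.0262 0.0169 y 0.0285 0.0565 med [-0.0023  0.0342  0.0024]
  h0.010 39 up -0.0109 0.0019 y 0.0354 0.0472 med [-0.0049  0.0381  0.0133]
  h0.014 165 up -0.0117 0.0029 y 0.0353 0.0472 med [-0.0048  0.0417  0.0154]
  h0.018 9 up -0.0134 0.0048 y 0.0358 0.0404 med [-0.0115  0.036   0.0193]
  h0.026 6 up -0.0159 0.0077 y 0.0354 0.0355 med [-0.0041  0.0354  0.0268]
  h0.030 54 up -0.0136 0.0049 y 0.0359 0.0472 med [0.0031 0.0419 0.0331]
  h0.034 76 up -0.017 0.0086 y 0.0356 0.047 med [-0.0125  0.041   0.0357]
  h0.038 70 up -0.0169 0.0086 y 0.0354 0.0473 med [-0.0045  0.0414  0.0395]
  copper 132 [-0.004   0.0417  0.0153] [-0.0089  0.0361  0.013 ] [0.0009 0.0472 0.0172]
big min [-0.0206 -0.0559  0.0066] max [ 0.0118 -0.0433  0
[... 993 characters left out ...]
57 -0.1301  0.0043]
  h0.006 14 up -0.0022 0.0069 y -0.1379 -0.1271 med [ 0.004  -0.1308  0.0077]
  h0.010 9 up -0.0009 0.0035 y -0.1341 -0.1294 med [ 0.0024 -0.1307  0.0126]
  h0.014 11 up -0.003 0.0024 y -0.1335 -0.1289 med [ 0.0014 -0.1304  0.0165]
  h0.018 11 up -0.0062 0.0014 y -0.1338 -0.129 med [-0.0008 -0.13    0.0201]
  h0.022 15 up -0.0104 -0.0007 y -0.1341 -0.1287 med [-0.0018 -0.1303  0.0238]
  h0.026 34 up -0.0093 -0.0017 y -0.1367 -0.1283 med [-0.006  -0.131   0.0287]
  h0.030 14 up -0.0081 -0.0027 y -0.1343 -0.1298 med [-0.0049 -0.132   0.0305]
extent up [-0.0899  0.0666] y [-0.24    0.1208]
guard [[-0.0187, -0.0973, 0.0305], [0.0609, 0.0156, 0.0567], [0.0638, 0.0996, 0.0701]]
```

```bash
python3 - <<'E'
from h import *
R=tool([.7828,.6223,0],[0,0,-1]);o=np.array([.5705,.1548])
row([*o,.13],R); row([*o,.025],R)
E
```

```text
row [0.0268, -0.301, -0.058, 0.1883, 0.061, -0.1923]
row [0.0269, -0.3764, 0.0494, 0.1883, 0.061, -0.1923]
```

>>> carry_out([
  [1, 0.0268, -0.301, -0.058, 0.1883, 0.061, -0.1923],
  [1, 0.0268, -0.301, -0.058, 0.1883, 0.061, -0.1923],
  [1, 0.0268, -0.301, -0.058, 0.1883, 0.061, -0.1923],
  [1, 0.0268, -0.301, -0.058, 0.1883, 0.061, -0.1923],
  [1, 0.0268, -0.301, -0.058, 0.1883, 0.061, -0.1923],
  [1, 0.0268, -0.301, -0.058, 0.1883, 0.061, -0.1923],
  [1, 0.0268, -0.301, -0.058, 0.1883, 0.061, -0.1923],
  [1, 0.0268, -0.301, -0.058, 0.1883, 0.061, -0.1923],
  [1, 0.0268, -0.301, -0.058, 0.1883, 0.061, -0.1923],
])

```text
clock: 3.65
position: [0.5708, 0.1542, 0.1303]
tcp_rot: [0.945, 0.328, 0.0, 0.001]
force: [0.6, -0.3, -0.1]
grip_width: 0.0855
grasp_force: 0.0
```

```bash
python3 - <<'E'
from h import *
R=tool([.7828,.6223,0],[0,0,-1]);o=np.array([.5705,.1548])
row([*o,.13],R); row([*o,.025],R);print(ctrl.observe()['position'])
E
```

```text
row [0.0002, -0.0008, 0.0004, 0.0008, -0.0, -0.0011]
row [0.0002, -0.0012, 0.1316, 0.0008, -0.0, -0.0011]
[0.57079064 0.15417615 0.13031926]
```

>>> carry_out([
  [1, 0, 0, 0.05, 0, 0, 0],
  [1, 0, 0, 0.09, 0, 0, 0],
  [1, 0, 0, 0.12, 0, 0, 0],
  [1, 0, 0, 0.1312, 0, 0, 0],
  [1, 0, 0, 0.1312, 0, 0, 0],
  [0, 0, 0, 0.1312, 0, 0, 0],
  [0, 0, 0, 0.1312, 0, 0, 0],
  [0, 0, 0, 0.1312, 0, 0, 0],
  [0, 0, 0, 0.1312, 0, 0, 0],
  [0, 0, 0, 0.1312, 0, 0, 0],
  [0, 0, 0, 0.1312, 0, 0, 0],
  [0, 0, 0, 0.1312, 0, 0, 0],
], grip_force=80)

```text
clock: 4.85
position: [0.5708, 0.1545, 0.0247]
tcp_rot: [0.944, 0.329, 0.0, 0.0]
force: [0.6, -0.4, 0.2]
grip_width: 0.0002
grasp_force: 0.0
```

```bash
python3 - <<'E'
from h import *
s=ctrl.observe();print(s)
np.savez('gr.npz',p=s['position'],q=s['tcp_rot'])
E
```

```text
{'clock': 4.85, 'joints': array([ 1.93453295e-01,  4.99291261e-01,  1.67752668e+00, -1.04121124e-03,
        9.64599655e-01,  1.09478922e+00]), 'joint_velocities': array([-0.00092431,  0.00034998,  0.00099515, -0.00021161,  0.00048492,
       -0.00085293]), 'joint_torque': array([ 3.58809302e-03, -5.13055980e+01, -1.87236911e+01, -4.33756984e-03,
       -1.32950212e-03,  2.99736366e-04]), 'position': array([0.57078118, 0.15446429, 0.02472686]), 'tcp_rot': array([9.44401417e-01, 3.28794425e-01, 2.64079224e-05, 4.35932134e-04]), 'force': array([ 0.57897042, -0.35596196,  0.15226154]), 'torque': array([ 0.03024992, -0.04107086,  0.01697263]), 'grasp_force': 0.0, 'grip_width': 0.00024884417768210505}
```

The fingers shut on nothing, so I'll take a look.

```bash
python3 - <<'E'
from h import *
grab('wrist','w3');grab('scene')
a=cv2.imread('pics/w3.png');p=np.load('scene.npz')['p'][:,:,::-1]
b=cv2.resize(p[150:310,260:470],None,fx=3,fy=3)
c=np.zeros((480,800,3),np.uint8);c[:300,:400]=cv2.resize(a,(400,300));b=cv2.resize(p[150:300,260:460],(400,300));c[:300,400:]=b
cv2.imwrite('pics/c3.png',c[:300])
E
```

```text
(no output)
```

View pics/c3.png

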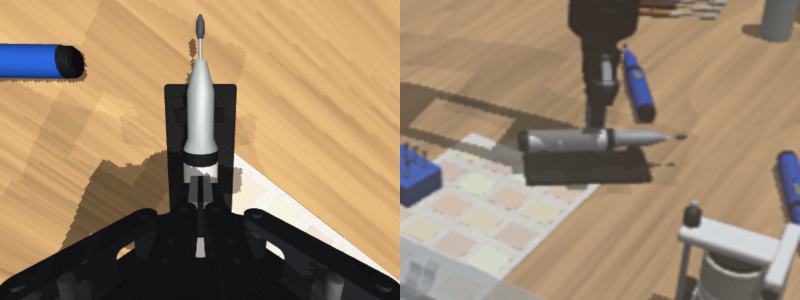

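```bash
python3 - <<'E'
from h import *
d=np.array([.7828,.6223]);o=np.array([.5705,.1548]);l=np.array([-d[1],d[0]])
for n in('scene','wrist'):
    w,p=cloud(n);q=w.reshape(-1,3);c=p.reshape(-1,3)
    t=(q[:,:2]-o)@d;s=(q[:,:2]-o)@l
    k=(abs(t)<.13)&(abs(s)<.04)&(q[:,2]>.047)&(q[:,2]<.15)
    print(n)
    for lo in np.arange(.03,.15,.01):
        kk=(abs(t)<.03)&(abs(s)<.06)&(q[:,2]>lo)&(q[:,2]<=lo+.01)
        if kk.sum()>3:print(' z%.2f'%lo,kk.sum(),'t',t[kk].min().round(3),t[kk].max().round(3),'s',s[kk].min().round(3),s[kk].max().round(3),c[kk].mean(0).round())
    for lo in np.arange(-.1,.12,.02):
        kk=(t>lo)&(t<lo+.02)&(abs(s)<.025)&(q[:,2]>.03)&(q[:,2]<.062)
        if kk.sum()>3:print(' t%.2f'%lo,kk.sum(),'s',s[kk].min().round(4),s[kk].max().round(4),'zmax',np.percentile(q[kk,2],97).round(4))
E
```

```text
scene
 z0.03 32 t -0.028 0.029 s -0.014 -0.007 [87. 82. 77.]
 z0.04 101 t -0.029 0.028 s -0.018 -0.008 [103.  99.  97.]
 z0.05 128 t -0.029 0.029 s -0.015 0.004 [121. 118. 116.]
 z0.06 22 t -0.01 0.011 s -0.013 -0.004 [83. 77. 71.]
 z0.07 38 t -0.01 0.01 s -0.018 0.004 [68. 62. 56.]
 z0.08 43 t -0.01 0.012 s -0.017 0.007 [72. 65. 58.]
 z0.09 23 t -0.01 0.008 s -0.018 0.004 [64. 58. 52.]
 z0.10 20 t -0.013 0.007 s -0.032 0.022 [70. 61. 52.]
 z0.11 36 t -0.012 0.013 s -0.04 0.004 [63. 55. 48.]
 z0.12 43 t -0.016 0.012 s -0.05 0.011 [61. 53. 46.]
 z0.13 62 t -0.016 0.018 s -0.057 0.014 [65. 57. 49.]
 z0.14 55 t -0.016 0.017 s -0.06 0.018 [65. 57. 49.]
 t-0.10 38 s -0.0151 0.0058 zmax 0.0563
 t-0.08 102 s -0.0195 0.0041 zmax 0.0567
 t-0.06 96 s -0.0205 0.0041 zmax 0.0567
 t-0.04 93 s -0.0182 0.0006 zmax 0.0571
 t-0.02 94 s -0.0168 0.0043 zmax 0.0577
 t0.00 91 s -0.0177 0.0039 zmax 0.0591
 t0.02 74 s -0.0152 0.0024 zmax 0.0558
 t0.04 80 s -0.0184 0.0028 zmax 0.0533
 t0.06 53 s -0.0121 0.0047 zmax 0.0522
 t0.08 14 s -0.007 0.0029 zmax 0.0469
 t0.10 12 s -0.0055 0.0003 zmax 0.0467
wrist
 z0
[... 265 characters left out ...]
8.]
 z0.09 1279 t -0.013 0.011 s -0.014 0.014 [43. 43. 43.]
 z0.10 2269 t -0.014 0.013 s -0.032 0.032 [23. 23. 25.]
 z0.11 8476 t -0.013 0.013 s -0.04 0.039 [22. 23. 24.]
 z0.12 7015 t -0.01 0.017 s -0.048 0.048 [21. 22. 24.]
 z0.13 15061 t -0.01 0.017 s -0.057 0.057 [22. 23. 24.]
 z0.14 20007 t -0.007 0.018 s -0.06 0.06 [25. 25. 27.]
 t-0.08 114 s -0.0037 0.0038 zmax 0.0576
 t-0.06 276 s -0.0032 0.0032 zmax 0.0579
 t-0.02 95 s -0.0133 0.0119 zmax 0.0543
 t0.00 1911 s -0.0133 0.0124 zmax 0.0573
 t0.02 2171 s -0.0128 0.0119 zmax 0.0566
 t0.04 2841 s -0.0175 0.0172 zmax 0.0541
 t0.06 1780 s -0.0094 0.009 zmax 0.0536
 t0.08 513 s -0.0046 0.0041 zmax 0.049
 t0.10 321 s -0.0028 0.0027 zmax 0.0477
```

```bash
python3 - <<'E'
from h import *
grab('side')
d=np.array([.7828,.6223]);o=np.array([.5705,.1548]);l=np.array([-d[1],d[0]])
w,p=cloud('scene');q=w.reshape(-1,3);c=p.reshape(-1,3)
t=(q[:,:2]-o)@d;s=(q[:,:2]-o)@l
for z in np.arange(.02,.09,.008):
    out=[]
    for a in np.arange(-.06,.06,.01):
        k=(t>a)&(t<a+.01)&(abs(s)<.022)&(q[:,2]>z)&(q[:,2]<=z+.008)
        out.append('%3d/%+.0f'%(c[k].mean(),1e3*s[k].mean()) if k.any() else '---')
    print('%.3f'%z,out)
a=cv2.resize(np.load('scene.npz')['p'][185:245,310:410,::-1],(800,480),interpolation=cv2.INTER_CUBIC)
b=np.load('side.npz')['p'][170:260,220:330,::-1]
cv2.imwrite('pics/c4.png',np.vstack([np.hstack([cv2.resize(a,(400,300)),cv2.resize(b,(400,300),interpolation=cv2.INTER_CUBIC)])]))
E
```

```text
0.020 [' 59/-10', '---', '---', '---', '---', '---', '---', '---', '---', '---', ' 54/-8', ' 56/-10']
0.028 [' 85/-9', ' 82/-9', ' 79/-10', ' 72/-9', '---', '---', ' 90/-10', ' 62/-10', ' 75/-11', '---', ' 55/-7', ' 55/-9']
0.036 [' 81/-15', ' 94/-13', ' 93/-13', ' 92/-13', ' 91/-13', ' 92/-13', ' 99/-13', ' 71/-13', ' 77/-12', ' 81/-11', ' 68/-13', ' 76/-11']
0.044 ['109/-12', '112/-13', '113/-12', '106/-12', '106/-13', '106/-11', '135/-13', ' 86/-12', ' 95/-12', '138/-6', '136/-7', '139/-7']
0.052 ['129/-5', '129/-6', '129/-6', '128/-6', '115/-5', ' 93/-6', '142/-7', '106/-4', '124/-6', '159/-3', '158/-2', '159/-3']
0.060 ['---', '---', '---', '---', '---', ' 75/-6', ' 75/-9', '112/-8', '---', '---', '---', '---']
0.068 ['---', '---', '---', '---', ' 70/-4', ' 60/-10', ' 58/-12', '101/-7', '---', '---', '---', '---']
0.076 ['---', '---', '---', '---', ' 70/-2', ' 60/-10', ' 62/-13', '107/-8', '---', '---', '---', '---']
0.084 ['---', '---', '---', '---', ' 78/+1', ' 60/-10', ' 55/-13', '103/-6', '---', '---', '---', '---']
```

View pics/c4.png

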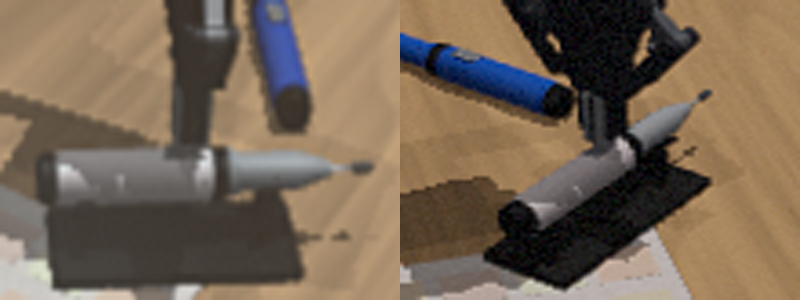

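Both views show the shut fingers passing into the handpiece at mid-body with no contact force. I'll reopen and close gradually, watching the grip reading.

>>> carry_out([
  [1, 0, 0, 0, 0, 0, 0],
  [1, 0, 0, 0, 0, 0, 0],
  [1, 0, 0, 0, 0, 0, 0],
  [1, 0, 0, 0, 0, 0, 0],
  [1, 0, 0, 0, 0, 0, 0],
  [1, 0, 0, 0, 0, 0, 0],
])

```text
clock: 5.6
position: [0.5707, 0.1545, 0.0246]
tcp_rot: [0.944, 0.329, -0.0, 0.0]
force: [-0.0, 0.1, 0.4]
grip_width: 0.0848
grasp_force: 0.0
```

>>> carry_out([
  [0.45, 0, 0, 0, 0, 0, 0],
  [0.45, 0, 0, 0, 0, 0, 0],
  [0.45, 0, 0, 0, 0, 0, 0],
  [0.35, 0, 0, 0, 0, 0, 0],
  [0.35, 0, 0, 0, 0, 0, 0],
  [0.28, 0, 0, 0, 0, 0, 0],
  [0.25, 0, 0, 0, 0, 0, 0],
  [0.25, 0, 0, 0, 0, 0, 0],
], grip_force=40)

```text
clock: 6.4
position: [0.5707, 0.1545, 0.0246]
tcp_rot: [0.944, 0.329, -0.0, 0.0]
force: [-1.0, -0.4, 0.9]
grip_width: 0.0214
grasp_force: 0.0
```

```bash
python3 - <<'E'
from h import *
s=ctrl.observe();print(s['position'],s['grip_width'],s['grasp_force'],s['force'])
grab('scene');grab('wrist')
a=np.load('scene.npz')['p'][185:245,310:410,::-1];b=np.load('wrist.npz')['p'][:,:,::-1]
cv2.imwrite('pics/c5.png',np.hstack([cv2.resize(a,(400,300),interpolation=cv2.INTER_CUBIC),cv2.resize(b,(400,300))]))
E
```

```text
[0.57073493 0.15450188 0.02464803] 0.021382555412191143 0.0 [-0.97122508 -0.40226976  0.91819675]
```

View pics/c5.png

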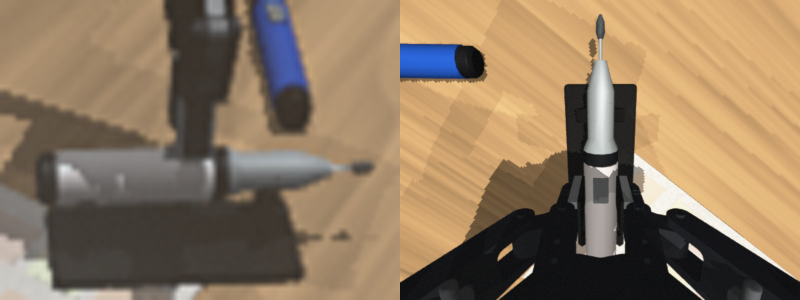

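```bash
python3 - <<'E'
from h import *
d=np.array([.7828,.6223]);o=np.array([.5705,.1548]);l=np.array([-d[1],d[0]])
w,p=cloud('scene')
for u in(354,358,361,366):
    print(u)
    for v in range(196,230,2):
        q=w[v,u];print('  ',v,p[v,u],'t %.3f s %.3f z %.3f'%((q[:2]-o)@d,(q[:2]-o)@l,q[2]))
w,p=cloud('wrist');q=w.reshape(-1,3);t=(q[:,:2]-o)@d;s=(q[:,:2]-o)@l
for lo in np.arange(.0,.1,.005):
    k=(abs(t)<.015)&(abs(s)<.04)&(abs(s)>.0135)&(q[:,2]>lo)&(q[:,2]<lo+.005);
    if k.any():print('z%.3f'%lo,k.sum(),'s',np.percentile(s[k],[1,30,70,99]).round(3),'t',t[k].min().round(3),t[k].max().round(3),p.reshape(-1,3)[k].mean(0).round())
E
```

```text
354
   196 [69 65 60] t -0.007 s 0.014 z 0.098
   198 [54 48 42] t -0.007 s 0.009 z 0.095
   200 [56 50 44] t -0.012 s -0.019 z 0.107
   202 [56 50 44] t -0.007 s 0.010 z 0.084
   204 [63 58 54] t -0.010 s -0.013 z 0.093
   206 [70 66 62] t -0.010 s -0.015 z 0.089
   208 [72 70 67] t -0.011 s -0.018 z 0.086
   210 [70 68 66] t -0.010 s -0.018 z 0.080
   212 [85 80 75] t -0.010 s -0.019 z 0.076
   214 [78 76 74] t -0.010 s -0.019 z 0.070
   216 [84 81 79] t -0.009 s -0.017 z 0.063
   218 [125 121 119] t -0.007 s -0.009 z 0.052
   220 [108 103 101] t -0.008 s -0.014 z 0.050
   222 [99 94 92] t -0.007 s -0.014 z 0.044
   224 [94 90 87] t -0.007 s -0.012 z 0.038
   226 [61 55 49] t -0.000 s 0.023 z 0.007
   228 [64 57 51] t -0.001 s 0.015 z 0.007
358
   196 [59 51 45] t -0.011 s -0.058 z 0.141
   198 [59 52 45] t -0.010 s -0.055 z 0.134
   200 [59 52 45] t -0.009 s -0.052 z 0.127
   202 [59 52 46] t -0.008 s -0.047 z 0.119
   204 [60 53 46] t -0.007 s -0.043 z 0.112
   206 [58 52 46] t -0.003 s -0.025 z 0.095
   208 [60 53 47] t -0.002 s -0.024 z 0.089
   210 [60 54 47] t -0.002 s -0.026
[... 1889 characters left out ...]
00 986 s [-0.04  -0.035  0.035  0.04 ] t -0.015 0.015 [180. 157. 127.]
z0.005 2543 s [-0.031 -0.022  0.021  0.03 ] t -0.015 0.015 [31. 30. 28.]
z0.060 1 s [0.014 0.014 0.014 0.014] t 0.009 0.009 [53. 53. 52.]
z0.065 122 s [-0.022 -0.016  0.015  0.022] t 0.005 0.01 [57. 58. 57.]
z0.070 262 s [-0.024 -0.019  0.019  0.024] t 0.005 0.01 [43. 43. 43.]
z0.075 300 s [-0.024 -0.019  0.018  0.024] t 0.004 0.01 [44. 45. 45.]
z0.080 328 s [-0.024 -0.019  0.019  0.024] t 0.005 0.01 [45. 45. 45.]
z0.085 378 s [-0.024 -0.019  0.019  0.024] t 0.005 0.01 [42. 43. 43.]
z0.090 268 s [-0.024 -0.016  0.016  0.024] t 0.005 0.011 [50. 51. 51.]
z0.095 185 s [-0.017 -0.015  0.015  0.017] t 0.007 0.011 [72. 74. 72.]
```

The fingertips really end about 36 mm above the reported TCP: both cameras put them at z≈0.061 while the report says 0.025. I'll reopen, go 36 mm lower in steps, and then close.

>>> carry_out([
  [0.7, 0, 0, 0, 0, 0, 0],
  [0.7, 0, 0, 0, 0, 0, 0],
  [0.7, 0, 0, 0, 0, 0, 0],
  [0.7, 0, 0, 0, 0, 0, 0],
  [0.7, 0, 0, 0.015, 0, 0, 0],
  [0.7, 0, 0, 0.03, 0, 0, 0],
  [0.7, 0, 0, 0.03, 0, 0, 0],
], grip_force=80)

```text
clock: 7.2
position: [0.5686, 0.154, -0.0018]
tcp_rot: [0.944, 0.329, -0.002, 0.0]
force: [-0.2, -0.3, -0.4]
grip_width: 0.06
grasp_force: 0.0
```

>>> carry_out([
  [0.7, 0, 0, 0.008, 0, 0, 0],
  [0.7, 0, 0, 0.015, 0, 0, 0],
  [0.7, 0, 0, 0.015, 0, 0, 0],
  [0.25, 0, 0, 0.015, 0, 0, 0],
  [0.25, 0, 0, 0.015, 0, 0, 0],
  [0.2, 0, 0, 0.015, 0, 0, 0],
  [0.2, 0, 0, 0.015, 0, 0, 0],
])

```text
clock: 7.9
position: [0.5712, 0.1545, -0.0107]
tcp_rot: [0.944, 0.329, 0.0, 0.001]
force: [-0.2, -0.1, 1.9]
grip_width: 0.0237
grasp_force: 78.3
```

```bash
python3 - <<'E'
from h import *
s=ctrl.observe();print(s['position'],s['tcp_rot'],s['grip_width'],s['grasp_force'],s['force'])
E
```

```text
[ 0.57118087  0.15450618 -0.01073587] [9.44369561e-01 3.28885363e-01 4.99709015e-04 5.48430398e-04] 0.02366641852502657 78.25613737106323 [-0.20088066 -0.1322865   1.94023798]
```

```bash
cat >> h.py <<'E'
def dock(up=-.0043,y=-.0046,out=.0262,off=(-.0004,0,-.0547)):
    k=np.load('ch.npz');c,n,xc,yc=k['c'],k['n'],k['xc'],k['yc']
    U=np.cross(yc,n);U*=np.sign(U[2])
    R=tool(yc,-n)
    return c+U*up+yc*y+n*out-R@np.array(off),R
E
python3 - <<'E'
from h import *
for o in(.13,.0262):
    print(dock(out=o)[0])
row(*dock(out=.13))
s=ctrl.observe();p=s['position']+[0,0,.13]
row(*dock(out=.13),base=(p,Ro.from_quat(s['tcp_rot'])))
E
```

```text
[ 0.61908309 -0.13644733  0.1111272 ]
[ 0.62194122 -0.19580478  0.02602159]
row [-0.1789, 0.3224, -0.152, -0.1873, -0.0606, 0.1917]
row [-0.179, 0.3222, 0.0105, -0.1873, -0.0606, 0.1917]
```

>>> carry_out([
  [0.1, 0, 0, -0.02, 0, 0, 0],
  [0.1, 0, 0, -0.06, 0, 0, 0],
  [0.1, 0, 0, -0.11, 0, 0, 0],
  [0.1, 0, 0, -0.16, 0, 0, 0],
  [0.1, 0, 0, -0.16, 0, 0, 0],
])

```text
clock: 8.4
position: [0.5752, 0.1556, 0.1225]
tcp_rot: [0.944, 0.329, 0.006, 0.001]
force: [1.1, -0.0, -1.2]
grip_width: 0.0238
grasp_force: 78.6
```

```bash
python3 - <<'E'
from h import *
s=ctrl.observe();print(s['position'],s['tcp_rot'],s['grip_width'],s['grasp_force'],s['force'],s['torque'])
row(*dock(out=.13))
E
```

```text
[0.5752313  0.15555067 0.12253208] [0.94436313 0.328851   0.00581772 0.00120545] 0.023844206312344757 78.61755967140198 [ 1.10439056 -0.00315429 -1.15403642] [ 0.08127771 -0.06217765  0.00600486]
row [-0.1839, 0.32, 0.0143, -0.1868, -0.0639, 0.1906]
```

>>> carry_out([
  [0.1, -0.179, 0.322, 0.008, -0.187, -0.061, 0.192],
  [0.1, -0.179, 0.322, 0.008, -0.187, -0.061, 0.192],
  [0.1, -0.179, 0.322, 0.008, -0.187, -0.061, 0.192],
  [0.1, -0.179, 0.322, 0.008, -0.187, -0.061, 0.192],
  [0.1, -0.179, 0.322, 0.008, -0.187, -0.061, 0.192],
  [0.1, -0.179, 0.322, 0.008, -0.187, -0.061, 0.192],
  [0.1, -0.179, 0.322, 0.008, -0.187, -0.061, 0.192],
  [0.1, -0.179, 0.322, 0.008, -0.187, -0.061, 0.192],
  [0.1, -0.179, 0.322, 0.008, -0.187, -0.061, 0.192],
  [0.1, -0.179, 0.322, 0.008, -0.187, -0.061, 0.192],
  [0.1, -0.179, 0.322, 0.008, -0.187, -0.061, 0.192],
])

```text
clock: 9.5
position: [0.6186, -0.1355, 0.111]
tcp_rot: [0.954, 0.023, 0.007, 0.3]
force: [-0.6, 0.3, -2.7]
grip_width: 0.0237
grasp_force: 78.8
```

```bash
python3 - <<'E'
from h import *
grab('wrist','w6')
s=ctrl.observe();print(s['position'],s['grip_width'],s['grasp_force'],s['force'],s['joints'].round(2))
row(*dock(out=.13));row(*dock())
k=np.load('ch.npz');c,n,yc=k['c'],k['n'],k['yc'];U=np.cross(yc,n);U*=np.sign(U[2])
w,p=cloud('wrist');q=w.reshape(-1,3)-c;L=np.stack([q@U,q@yc,q@n],1)
k=(L[:,2]>.10)&(L[:,2]<.15)&(abs(L[:,0])<.03)&(L[:,1]>.02)
for a in np.arange(.02,.12,.01):
    m=k&(L[:,1]>a)&(L[:,1]<a+.01)
    if m.sum()>3:print('%.2f'%a,m.sum(),'up',L[m,0].min().round(4),L[m,0].max().round(4),'out max',np.percentile(L[m,2],97).round(4))
print('tip y',L[k,1].max())
E
```

```text
[ 0.61865819 -0.13558325  0.1110044 ] 0.023682456794283588 78.83556246757507 [ 0.27473733  0.24644247 -1.87692368] [ 0.09  0.51  1.61 -0.68  1.15  1.94]
row [0.0005, 0.001, 0.0005, -0.0003, 0.0004, 0.0001]
row [0.0006, 0.0011, 0.1303, -0.0003, 0.0004, 0.0001]
0.02 1706 up -0.0159 0.0069 out max 0.1415
0.03 1526 up -0.014 0.0048 out max 0.1402
0.04 1640 up -0.0141 0.0046 out max 0.1403
0.05 1757 up -0.0141 0.0047 out max 0.1402
0.06 1511 up -0.0134 0.0039 out max 0.1392
0.07 898 up -0.0106 0.0011 out max 0.1365
0.08 279 up -0.0061 -0.0039 out max 0.1327
0.09 623 up -0.0079 -0.002 out max 0.1338
0.10 146 up -0.0075 -0.0024 out max 0.1334
tip y 0.10279865207248194
```

View pics/w6.png

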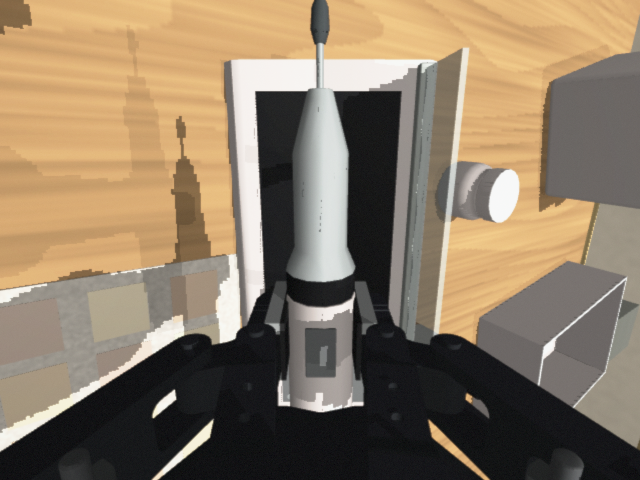

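The held handpiece is square to the face and its sleeve is centred, 0.4 mm low on the slope. Now the approach.

>>> carry_out([
  [0.1, 0.0005, 0.0007, 0.03, 0, 0, 0],
  [0.1, 0.0005, 0.0007, 0.06, 0, 0, 0],
  [0.1, 0.0005, 0.0007, 0.085, 0, 0, 0],
  [0.1, 0.0005, 0.0007, 0.095, 0, 0, 0],
  [0.1, 0.0005, 0.0007, 0.1, 0, 0, 0],
  [0.1, 0.0005, 0.0007, 0.105, 0, 0, 0],
  [0.1, 0.0005, 0.0007, 0.11, 0, 0, 0],
])

```text
clock: 10.25
position: [0.622, -0.1867, 0.0394]
tcp_rot: [0.954, 0.023, 0.007, 0.3]
force: [0.4, 0.7, -1.5]
grip_width: 0.0236
grasp_force: 78.9
```

```bash
cat > st.py <<'E'
from h import *
s=ctrl.observe();R=Ro.from_quat(s['tcp_rot'])
print(s['clock'],s['position'],s['grip_width'],s['grasp_force'],'Ftool',R.inv().apply(s['force']).round(1))
k=np.load('ch.npz');c,n,yc=k['c'],k['n'],k['yc'];U=np.cross(yc,n);U*=np.sign(U[2])
H=s['position']+R.apply([-.0004,0,-.0547])-c;print('hp up,y,out',(H@U).round(4),(H@yc).round(4),(H@n).round(4))
row(*dock(up=-.0040))
E
python3 st.py
```

```text
10.25 [ 0.62198061 -0.18671409  0.03935874] 0.023609585557234972 78.94376993179321 Ftool [ 0.5 -1.4  0.9]
hp up,y,out -0.0041 -0.0041 0.0423
row [-0.0006, 0.0001, 0.0202, -0.0001, 0.0002, -0.0002]
```

>>> carry_out([
  [0.1, 0, 0, 0.004, 0, 0, 0],
  [0.1, 0, 0, 0.008, 0, 0, 0],
  [0.1, 0, 0, 0.012, 0, 0, 0],
  [0.1, 0, 0, 0.016, 0, 0, 0],
  [0.1, 0, 0, 0.018, 0, 0, 0],
  [0.1, 0, 0, 0.018, 0, 0, 0],
])

```text
clock: 10.85
position: [0.6236, -0.1945, 0.0276]
tcp_rot: [0.954, 0.023, 0.008, 0.3]
force: [3.2, 0.6, -3.5]
grip_width: 0.0237
grasp_force: 79.2
```

```bash
python3 st.py
```

```text
10.85 [ 0.62362572 -0.19450323  0.02756661] 0.023729238167637362 79.23545837402344 Ftool [ 3.2 -2.3  2.6]
hp up,y,out -0.0044 -0.0029 0.0282
row [-0.0022, 0.0005, 0.0025, -0.0003, -0.0006, -0.0001]
```

>>> carry_out([
  [0.1, 0, 0, 0.002, 0, 0, 0],
  [0.1, 0, 0, 0.004, 0, 0, 0],
  [0.1, 0, 0, 0.005, 0, 0, 0],
  [0.1, 0, 0, 0.005, 0, 0, 0],
])

```text
clock: 11.25
position: [0.6219, -0.1966, 0.0248]
tcp_rot: [0.954, 0.022, 0.007, 0.3]
force: [-0.9, 8.4, 8.1]
grip_width: 0.0238
grasp_force: 80.9
```

```bash
python3 st.py
```

```text
11.25 [ 0.62187394 -0.19656089  0.02481087] 0.023768433853481118 80.85200786590576 Ftool [ -0.6  -2.3 -11.5]
hp up,y,out -0.0043 -0.0046 0.0248
row [0.0001, 0.0005, -0.0018, -0.0002, 0.0004, -0.0002]
```

>>> carry_out([
  [0.1, 0, 0, 0.002, 0, 0, 0],
  [0.1, 0, 0, 0.003, 0, 0, 0],
  [0.1, 0, 0, 0.003, 0, 0, 0],
])

```text
clock: 11.55
position: [0.622, -0.1967, 0.0247]
tcp_rot: [0.954, 0.022, 0.007, 0.3]
force: [-5.0, 18.7, 20.1]
grip_width: 0.0237
grasp_force: 82.6
```

```bash
python3 st.py
```

```text
11.55 [ 0.62197924 -0.19665562  0.02465337] 0.023742021296874354 82.57014870643616 Ftool [ -4.1  -4.  -27.3]
hp up,y,out -0.0044 -0.0046 0.0246
row [0.0, 0.0005, -0.002, -0.0001, 0.0, -0.0005]
```

Bottomed: the force rose to 27 N with no further travel. I'll relax, release and back straight out.

>>> carry_out([
  [0.1, 0, 0, -0.004, 0, 0, 0],
  [0.1, 0, 0, -0.004, 0, 0, 0],
  [0.6, 0, 0, -0.004, 0, 0, 0],
  [0.6, 0, 0, -0.004, 0, 0, 0],
  [0.6, 0, 0, -0.004, 0, 0, 0],
  [0.6, 0, 0, -0.004, 0, 0, 0],
  [0.6, 0, 0, -0.03, 0, 0, 0],
  [0.6, 0, 0, -0.08, 0, 0, 0],
  [0.6, 0, 0, -0.13, 0, 0, 0],
  [0.6, 0, 0, -0.18, 0, 0, 0],
  [0.6, 0, 0, -0.18, 0, 0, 0],
  [0.6, 0, 0, -0.18, 0, 0, 0],
])

```text
clock: 12.75
position: [0.6185, -0.1162, 0.1405]
tcp_rot: [0.954, 0.023, 0.007, 0.3]
force: [-0.1, 0.1, -0.8]
grip_width: 0.0508
grasp_force: 0.0
```

```bash
cat > chk.py <<'E'
from h import *
import sys
grab('wrist',sys.argv[1])
k=np.load('ch.npz');c,n,yc=k['c'],k['n'],k['yc'];U=np.cross(yc,n);U*=np.sign(U[2])
w,p=cloud('wrist');q=w.reshape(-1,3)-c;L=np.stack([q@U,q@yc,q@n],1)
k=(L[:,2]>.017)&(L[:,2]<.06)&(abs(L[:,0])<.03)
for a in np.arange(-.16,.12,.01):
    m=k&(L[:,1]>a)&(L[:,1]<a+.01)
    if m.sum()>3:print('%.2f'%a,m.sum(),'up',L[m,0].min().round(4),L[m,0].max().round(4),'out max',np.percentile(L[m,2],97).round(4))
E
python3 st.py;python3 chk.py w7
```

```text
12.75 [ 0.61852479 -0.11617954  0.14048593] 0.05083715733826231 0.0 Ftool [-0.1 -0.6  0.6]
hp up,y,out -0.0041 -0.0042 0.1657
row [-0.0004, 0.0002, 0.1743, -0.0001, 0.0002, -0.0001]
-0.14 80 up -0.0102 0.001 out max 0.0305
-0.13 61 up -0.0094 0.0001 out max 0.0295
-0.10 74 up -0.0156 0.0072 out max 0.0369
-0.09 317 up -0.0164 0.0089 out max 0.0379
-0.08 358 up -0.0163 0.0089 out max 0.0382
-0.07 366 up -0.0161 0.0087 out max 0.0383
-0.06 455 up -0.0208 0.0125 out max 0.0406
-0.05 581 up -0.0207 0.0124 out max 0.0407
-0.04 405 up -0.0166 0.0083 out max 0.0383
-0.03 412 up -0.0164 0.0081 out max 0.0384
-0.02 433 up -0.0163 0.0089 out max 0.0389
-0.01 452 up -0.0161 0.0088 out max 0.039
0.00 452 up -0.016 0.0086 out max 0.0382
0.01 476 up -0.0161 0.0085 out max 0.038
0.02 402 up -0.0151 0.0069 out max 0.0359
0.03 439 up -0.0172 0.009 out max 0.0396
0.04 553 up -0.0171 0.0089 out max 0.0396
0.05 399 up -0.0133 0.0052 out max 0.0348
0.06 321 up -0.0125 0.0043 out max 0.0336
0.07 184 up -0.0096 0.0015 out max 0.031
0.08 48 up -0.0048 -0.0034 out max 0.0268
0.09 121 up -0.0068 -0.0014 out max 0.0283
0.10 44 up -0.0068 -0.0021 out max 0.0278
```

View pics/w7.png

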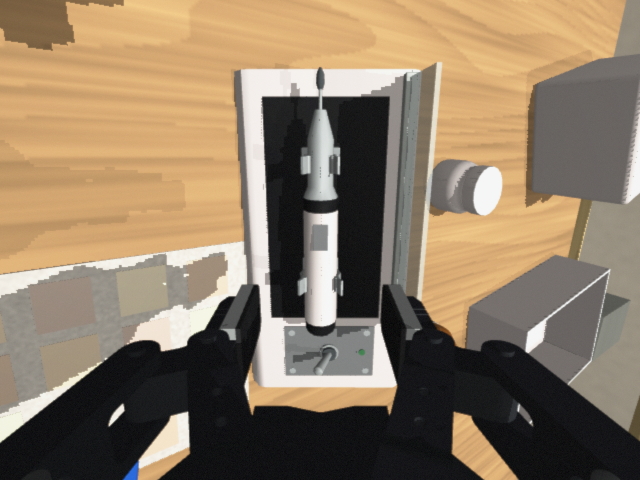

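Docked and level: both parts have their axis at about 25.3 mm by this view, whose bias is about −1 mm. The toggle at (325, 355) still leans down the slope. Next is the switch, with shut fingers.

```bash
python3 - <<'E'
from h import *
T=(0,0,-.036)
a=dock(up=-.045,y=-.131,out=.09,off=T);row(*a)
for u,o in((-.045,.016),(-.0075,.016)): row(*dock(up=u,y=-.131,out=o,off=T),base=(a[0],Ro.from_matrix(a[1])))
E
```

```text
row [-0.1574, -0.0508, 0.0701, -0.0001, 0.001, 0.0001]
row [0.0, -0.0, 0.0925, 0.0, 0.0, 0.0]
row [0.0, 0.0469, 0.0925, 0.0, 0.0, 0.0]
```

>>> carry_out([
  [0, -0.157, -0.051, 0.07, 0, 0, 0],
  [0, -0.157, -0.051, 0.07, 0, 0, 0],
  [0, -0.157, -0.051, 0.07, 0, 0, 0],
  [0, -0.157, -0.051, 0.07, 0, 0, 0],
  [0, -0.157, -0.051, 0.07, 0, 0, 0],
  [0, -0.157, -0.051, 0.07, 0, 0, 0],
  [0, -0.157, -0.051, 0.07, 0, 0, 0],
])

```text
clock: 13.5
position: [0.4945, -0.1212, 0.0709]
tcp_rot: [0.954, 0.022, 0.007, 0.3]
force: [0.4, 0.7, -0.0]
grip_width: -0.0
grasp_force: 0.0
```

```bash
python3 - <<'E'
from h import *
s=ctrl.observe();print(s['position'],s['grip_width'],s['joints'].round(2))
grab('wrist');grab('side')
k=np.load('ch.npz');c,n,yc=k['c'],k['n'],k['yc'];U=np.cross(yc,n);U*=np.sign(U[2])
for nm in('wrist','side'):
    w,p=cloud(nm);q=w.reshape(-1,3)-c;L=np.stack([q@U,q@yc,q@n],1)
    for z in np.arange(.06,.13,.005):
        m=(abs(L[:,1]+.131)<.03)&(abs(L[:,0]+.045)<.04)&(L[:,2]>z)&(L[:,2]<z+.005)
        if m.sum()>2:print(nm,'%.3f'%z,m.sum(),'up',L[m,0].min().round(3),L[m,0].max().round(3),'y',L[m,1].min().round(3),L[m,1].max().round(3))
row(*dock(up=-.045,y=-.131,out=.016,off=(0,0,-.036)))
E
```

```text
[ 0.49447703 -0.12116173  0.07091385] -4.0184670038255186e-05 [ 0.14  0.44  1.91 -0.74  1.    2.15]
wrist 0.090 10 up -0.051 -0.039 y -0.119 -0.118
wrist 0.095 224 up -0.057 -0.032 y -0.123 -0.118
wrist 0.100 351 up -0.057 -0.031 y -0.123 -0.117
wrist 0.105 416 up -0.058 -0.031 y -0.123 -0.117
wrist 0.110 441 up -0.058 -0.031 y -0.123 -0.117
wrist 0.115 501 up -0.058 -0.031 y -0.123 -0.117
wrist 0.120 396 up -0.058 -0.031 y -0.123 -0.117
wrist 0.125 889 up -0.054 -0.035 y -0.14 -0.117
wrist 0.130 507 up -0.066 -0.022 y -0.123 -0.115
side 0.090 28 up -0.049 -0.036 y -0.139 -0.12
side 0.095 40 up -0.055 -0.031 y -0.14 -0.119
side 0.100 40 up -0.049 -0.029 y -0.141 -0.118
side 0.105 41 up -0.051 -0.027 y -0.141 -0.119
side 0.110 38 up -0.045 -0.029 y -0.14 -0.118
side 0.115 42 up -0.053 -0.03 y -0.14 -0.118
side 0.120 40 up -0.052 -0.026 y -0.14 -0.118
side 0.125 40 up -0.061 -0.027 y -0.141 -0.119
side 0.130 46 up -0.06 -0.021 y -0.142 -0.117
row [-0.0033, -0.0001, 0.0934, -0.0002, 0.0003, -0.0005]
```

>>> carry_out([
  [0, -0.001, 0, 0.04, 0, 0, 0],
  [0, -0.001, 0, 0.08, 0, 0, 0],
  [0, -0.001, 0, 0.092, 0, 0, 0],
  [0, -0.001, 0, 0.092, 0, 0, 0],
  [0, -0.001, 0.01, 0.092, 0, 0, 0],
  [0, -0.001, 0.02, 0.092, 0, 0, 0],
  [0, -0.001, 0.028, 0.092, 0, 0, 0],
  [0, -0.001, 0.036, 0.092, 0, 0, 0],
  [0, -0.001, 0.042, 0.092, 0, 0, 0],
  [0, -0.001, 0.047, 0.092, 0, 0, 0],
  [0, -0.001, 0.047, 0.092, 0, 0, 0],
])

```text
clock: 14.7
position: [0.4952, -0.1945, 0.0326]
tcp_rot: [0.954, 0.022, 0.006, 0.3]
force: [-0.5, -0.6, -0.4]
grip_width: 0.0002
grasp_force: 0.0
```

>>> carry_out([
  [0, 0, 0.002, 0, 0, 0, 0],
  [0, 0, 0.004, 0, 0, 0, 0],
  [0, 0, 0.004, 0, 0, 0, 0],
])

```text
clock: 15.0
position: [0.495, -0.1966, 0.0336]
tcp_rot: [0.954, 0.023, 0.006, 0.3]
force: [1.2, 0.3, 0.3]
grip_width: -0.0001
grasp_force: 0.4
```

```bash
python3 st.py
```

```text
15.0 [ 0.49495814 -0.19663421  0.03355239] -8.697113638094124e-05 0.3836480341851711 Ftool [ 1.2 -0.  -0.4]
hp up,y,out -0.0043 -0.1313 0.0354
row [0.1586, 0.0004, 0.0111, -0.0002, 0.0009, 0.0]
```

>>> carry_out([
  [0, 0, 0.002, 0, 0, 0, 0],
  [0, 0, 0.004, 0, 0, 0, 0],
  [0, 0, 0.004, 0, 0, 0, 0],
])

```text
clock: 15.3
position: [0.4949, -0.198, 0.0345]
tcp_rot: [0.954, 0.022, 0.006, 0.298]
force: [0.3, 5.4, -4.6]
grip_width: -0.0
grasp_force: 3.0
```

>>> carry_out([
  [0, 0, 0.001, 0, 0, 0, 0],
  [0, 0, 0.002, 0, 0, 0, 0],
  [0, 0, 0.002, 0, 0, 0, 0],
])

```text
clock: 15.6
position: [0.4949, -0.1982, 0.0345]
tcp_rot: [0.954, 0.023, 0.006, 0.297]
force: [0.2, 8.8, -5.9]
grip_width: 0.0001
grasp_force: 5.0
```

```bash
python3 st.py
```

```text
15.6 [ 0.49493663 -0.19818527  0.03453568] 6.916344465138955e-05 5.002358257770538 Ftool [  0.6 -10.6  -0.1]
hp up,y,out -0.0022 -0.1315 0.0353
row [0.1587, -0.0019, 0.0111, -0.0017, 0.0007, -0.0001]
```

>>> carry_out([
  [0, 0, -0.015, 0, 0, 0, 0],
  [0, 0, -0.03, 0, 0, 0, 0],
  [0, 0, -0.04, -0.03, 0, 0, 0],
  [0, 0, -0.04, -0.08, 0, 0, 0],
  [0, 0.05, -0.02, -0.13, 0, 0, 0],
  [0, 0.1, -0.02, -0.18, 0, 0, 0],
  [0, 0.1, -0.02, -0.2, 0, 0, 0],
  [0, 0.1, -0.02, -0.2, 0, 0, 0],
  [0, 0.1, -0.02, -0.2, 0, 0, 0],
])

```text
clock: 16.5
position: [0.5698, -0.0919, 0.1579]
tcp_rot: [0.954, 0.023, 0.006, 0.3]
force: [-0.8, 1.2, -1.1]
grip_width: -0.0
grasp_force: 0.0
```

```bash
python3 chk.py w8; python3 - <<'E'
from h import *
grab('scene')
a=cv2.imread('pics/w8.png');b=np.load('scene.npz')['p'][:,:,::-1]
cv2.imwrite('pics/c8.png',np.hstack([cv2.resize(a,(400,300)),cv2.resize(b,(400,300))]))
E
```

```text
-0.14 15 up 0.0159 0.0181 out max 0.0297
-0.13 4 up 0.0152 0.017 out max 0.0269
-0.10 94 up -0.016 0.0072 out max 0.037
-0.09 303 up -0.016 0.0078 out max 0.0379
-0.08 348 up -0.016 0.0089 out max 0.0383
-0.07 342 up -0.016 0.0086 out max 0.0382
-0.06 442 up -0.0208 0.0126 out max 0.0406
-0.05 519 up -0.0208 0.0126 out max 0.0405
-0.04 379 up -0.016 0.0087 out max 0.0382
-0.03 393 up -0.016 0.0083 out max 0.0384
-0.02 399 up -0.016 0.0089 out max 0.0392
-0.01 417 up -0.016 0.0087 out max 0.0391
0.00 437 up -0.016 0.0084 out max 0.0382
0.01 442 up -0.016 0.0082 out max 0.0379
0.02 350 up -0.0145 0.0072 out max 0.0359
0.03 430 up -0.0168 0.0087 out max 0.0396
0.04 483 up -0.0168 0.0091 out max 0.0397
0.05 366 up -0.0131 0.0049 out max 0.0347
0.06 282 up -0.0124 0.004 out max 0.0335
0.07 168 up -0.0095 0.0015 out max 0.0311
0.08 60 up -0.0053 -0.003 out max 0.027
0.09 118 up -0.0068 -0.0018 out max 0.0286
0.10 37 up -0.0062 -0.0019 out max 0.0276
```

View pics/c8.png

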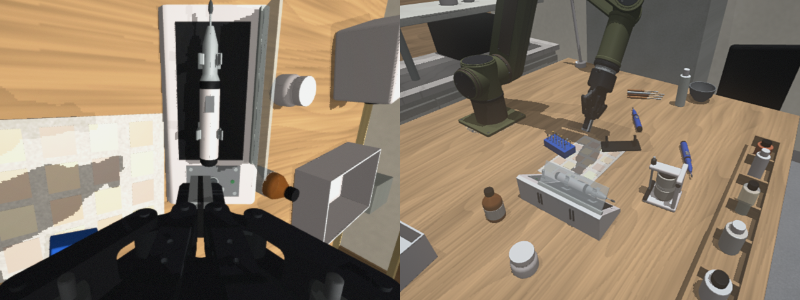

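The handpiece is seated and unmoved, and the toggle tip is now at up +0.017, its end stop. The bystanders are where they were and the robot is clear, so I'm handing in.

```bash
python3 -c "
from workcell import ctrl
print(ctrl.finish_job())"
```

```text
the job is handed in; nothing more can be done
None
```

The handpiece is pressed home in both clips and released, the switch is pushed up to its end stop, the bystanders look undisturbed, and I handed the job in at about 17 s; no verdict came back.

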